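Turn a wooden trough over onto its gluing former

TASK

The U-shaped wooden trough lies on the bench with its open side up. Turn it over and saddle it on the ridge of the gluing former, open side down, fully home on the ridge and with one end butted up against the end stop, ready for clamping; then let go of it. Leave the glue bottle, tube and sanding block where they are.

Things in the scene. Friction and masses are not known exactly. Their poses are not given: they have to be found in the camera images.
- trough: Loose pale beech U-channel, open at both ends, 70 g, ends alike: 90 long (x), 50 wide (y), 42 mm high. Origin: centre of the outside of its closed back; z points from back to open side (up at the start). Walls 8 mm; groove 34 wide, 34 deep. Side walls flat and parallel outside, 12 to 42 mm from the back; back corners bevelled 12 mm. Square ends: it can stand on end. Lies roughly along world y.
- former: Gluing former, fixed to the bench: plywood base 240 x 110 x 18 mm. Origin: centre of its underside; x along the ridge to the stop, z up. Beech ridge 31 wide (1.5 mm play each side in the trough), 38 high above the base, from x = -65 to the stop face at x = +85; top edges bevelled 9 mm. Stop: block 70 wide, 18 thick, 44 mm above the base.
- stop_foot (a point): Point on the centre line of the ridge's top, at the face of the end stop, 56 mm above the bench; axes as the former's (x into the stop). With the trough home and butted, the inside of its back rests on the ridge's top, its wall edges hang 4 mm above the base, and its origin is 45 mm back from this point along the ridge and 8 mm above it.
- glue: Bystander: standing yellow glue bottle, 56 mm across, 150 mm high. Origin: centre of its underside.
- tube: Bystander: round brown wooden tube standing on end, 46 mm across, 75 mm high. Origin: centre of its underside.
- sander: Bystander: cork sanding block 65 x 110 mm (x, y), 34 mm high. Origin: centre of its underside.
Not all that is in view belongs to the job. Leave any black, red or yellow look-alike of the trough alone.

How it is judged (in metres and radians):
On the way:
1. the trough has been turned over, open side down (angle between trough's own z axis and vertical above 2.7 rad), for 0.2 s.
At the end, for the whole second after the job is handed in: The trough sits open side down (within 3 degrees) over the ridge and in line with it, the inside of its back down on the ridge's top within 2 mm, one end within 2.5 mm of the end stop, at rest and released (angle between trough's own z axis and vertical above 3.09 rad and angle between the x axis of trough and the x axis of former, either way round below 0.06 rad and x of trough in the frame of stop_foot between -0.0475 and -0.043 m and y of trough in the frame of stop_foot between -0.0035 and 0.0035 m and z of trough in the frame of stop_foot between 0.006 and 0.01 m and linear speed of trough below 0.02 m/s); the robot touches nothing.
It fails at once if glue bottle shifted more than 20 mm (distance of glue from where it was at the start of the episode above 0.02 m).
It fails at once if tube shifted more than 20 mm (distance of tube from where it was at the start of the episode above 0.02 m).
It fails at once if sanding block shifted more than 20 mm (distance of sander from where it was at the start of the episode above 0.02 m).
It also fails if it takes over 64 s, if anything falls off the work surface, if the arm or the gripper's body presses on something with over 40 N, if the wrist force passes 120 N, or if a joint passes its speed limit or range.

ROBOT

A 7-joint arm with a two-finger parallel gripper is mounted at the origin on the work surface. World frame = base frame: x ahead of the robot, y to its left, z up, the work surface at z = 0. Lengths are in m, angles in degrees, forces in N, time in s.
With the tool pointing down it reaches from about 0.4 to 0.9 m from the base axis. Payload 5.6 kg.
Tool frame: the origin (TCP) lies at the very end of the fingers, on their centre line; the grasp point (between the pads) lies 19 mm behind it; z points along the fingers, y is the line along which they close (so a half turn about z gives the same grasp; the last joint's range is limited). The gripper opens to 92 mm and grips with 3 to 60 N. Pads are 20 mm wide; open, the fingers measure 128 mm over their backs; the gripper's body (75 mm by 189 mm) begins 69 mm behind the grasp point.
Start: joints at [-66.692, 26.786, -0.665, 91.828, 0.344, 61.387, -3.226], TCP at [0.283, 0.585, 0.215] pointing down, gripper open.
Joint ranges: [-144.91, 144.91], [-17.63, 115.5], [-89.93, 88.59], [15.96, 139.68], [-74.01, 254.01], [8.47, 105.57], [-167.45, 167.45]. Speed limits (degrees/s): [147.25, 147.25, 180, 180, 180, 180, 180].

INTERFACE

Orientations are given as [roll, pitch, yaw] about the fixed x, y, z axes, in that order (R = Rz(yaw) Ry(pitch) Rx(roll)).
In Python, from rig import monitor, viewer, ticket, trace, tip_of gives the robot as it stands. The module is installed in compiled form; this text tells all that it offers.
- The arm moves only by the tool apply_moves, never from a script. Its argument "plan" is a list of rows, each an object with "offset": the shift along the tool's x, y, z in m, a list of three; "delta_rot": the turn, a rotation vector about the tool's x, y, z in rad, a list of three. In form: [{"offset": [x, y, z], "delta_rot": [wx, wy, wz]}, ...]. A call has exactly 8 rows; each row is the pose to reach, as a shift and turn from the pose commanded when the call began, along the tool's axes at that moment; what a row does not reach only later rows make up. A row lasts 1/10 s, in which the tool goes at most 50 mm and 8.59 degrees, less where a joint would pass 70% of its speed; a pose out of reach is approached as far as the arm can. A call with a gripper value outside its range is refused whole. "gripper" is the gripper command: -1 is fully open, 1 is shut, values between are in proportion, set as the call begins (left out, the last holds). The fingers move at their own pace and stop on an object; the grip force is fixed at half the most. Time passes only in rows, so rows that repeat a pose let the fingers close, or fill a call up. It gives the time, the measured TCP pose, the force, the opening and the grip force at its end, in the units of the state.
- monitor.read_state(): the state, without advancing time (a new reading comes with each control period).
- viewer.get_image(name): name is "scene" or "top"; returns (picture, depth): 400x640x3 uint8, red, green, blue; 400x640 float32, m along the optical axis (not along the pixel's ray), 0 where there is no reading.
- viewer.camera_model(name): a dict with "intrinsics" (3x3 intrinsics, pixels), "dist" ([k1, k2, p1, p2, k3] as OpenCV has them; the pictures are not rectified), "eye" and "rotation" of the camera in the world. Camera axes: x right, y down, z forward; pixel columns grow to the right and rows downward; lengths in m; the calibration is good to about 2 mm. A picture is of the moment at which its call begins. camera_model takes no time and is no camera call.
- ticket.hand_in(): hands the job in; it is judged then, once.
Trained networks look in the newest picture that a camera, given by its name, has taken for a name from the list of things; names that differ only in an ending like _2 or _b are one class to them, and where a whole thing is asked for, a point or a joint stands for the part that bears it (a point fixed in the world has none). Each returns a list of dicts, best first, with "conf" (0 to 1); they miss things now and then, are a little off and sometimes report something else, mostly with a low value. They report only what shows in the picture. A call takes as long as a camera call. They do not tell look-alikes from the thing itself.
- trace(query, camera): "pixels" (400x640 bool, what is visible of it).
- tip_of(query, camera): "xyz" ([x, y, z] in m, in world coordinates, good to about 4 mm: a listed point, or the origin of a listed thing).
The state is a dict: "time_s": time; "qpos": joint angles; "qvel": joint speeds; "joint_efforts": joint torques, N m; "ee_pos": TCP position; "tcp_rot": TCP orientation; "wrist_force": force on the tool from outside, world axes, zero at the start; "moment": the same for the moment, N m; "grip_width": opening from 0.0 (shut) to 1.0 (fully open); "gripper_force": force on a finger pad.
Only numpy, scipy, OpenCV 4.12 (cv2) and the standard library are available. Lean on these libraries where they do the work, as an engineer would, in place of code of your own. Each camera call takes 0.05 s, during which the arm holds its last target. There are 200 camera calls.

## Working session

There is one attempt and no reset: what is moved stays moved. The work goes in short steps, Python scripts to look and compute and a tool call to move; the robot and the scene stay as the last step left them, time stands still between calls to the robot, and variables do not carry over. Pictures are saved under pics/ and viewed, at most 10 in all, crops included, and the job is handed in when it is done.

Besides the shell and the picture viewer there is one more tool, called after "Call:" as name(argument=value, ...) on one line, values as JSON. apply_moves: Moves the arm, as the interface text tells. Its arguments: {"type":"object","properties":{"plan":{"type":"array"},"gripper":{"type":"number"}},"required":["plan"]}

```bash
mkdir -p pics; cat > h.py <<'E'
import numpy as np,cv2
from rig import monitor,viewer,ticket,trace,tip_of
from scipy.spatial.transform import Rotation as R
def cloud(cam,depth,mask):
    m=viewer.camera_model(cam);K=np.array(m["intrinsics"]);d=np.array(m["dist"])
    v,u=np.nonzero(mask&(depth>0));z=depth[v,u]
    p=cv2.undistortPoints(np.stack([u,v],1).astype(np.float64)[:,None],K,d)[:,0]
    return np.c_[p*z[:,None],z]@np.array(m["rotation"]).T+np.array(m["eye"])
E
python3 - <<'E'
from h import *
s=monitor.read_state();print(s)
for c in("scene","top"):
    im,d=viewer.get_image(c);cv2.imwrite(f"pics/{c}0.png",im[:,:,::-1]);np.save(f"pics/{c}d.npy",d)
    print(c,viewer.camera_model(c)["eye"])
    for n in("trough","former","stop_foot","glue","tube","sander"):
        print(n,[(np.round(t["xyz"],3).tolist(),round(t["conf"],2)) for t in tip_of(n,c)])
E
```

```text
{'time_s': 0.0, 'qpos': array([-66.69360679,  26.83533854,  -0.6651075 ,  91.88207819,
         0.34455187,  61.3832522 ,  -3.22457661]), 'qvel': array([-0.13956032,  0.08231555, -0.09959622,  0.01055992,  0.03010793,
       -0.13092999, -0.10029885]), 'joint_efforts': array([-1.75141981e-04, -5.20560730e+01, -1.24718694e-02, -2.43751645e+01,
       -5.66142204e-02,  1.71242229e-02,  1.61540365e-04]), 'ee_pos': array([0.28240725, 0.58480365, 0.21363946]), 'tcp_rot': array([-1.79901582e+02,  7.48242518e-03,  1.54228066e+02]), 'wrist_force': array([ 0.29847532,  0.37078321, -0.35967605]), 'moment': array([ 0.00020904, -0.0596052 ,  0.04152551]), 'gripper_force': 0.0, 'grip_width': 0.9990401617892436}
scene [1.38830733 0.31970192 0.73391679]
trough [([0.487, -0.228, 0.002], 0.79), ([0.363, -0.139, -0.005], 0.75), ([0.519, -0.083, 0.002], 0.75), ([0.512, -0.362, -0.0], 0.56)]
former [([0.49, 0.226, -0.0], 0.88)]
stop_foot [([0.496, 0.308, 0.054], 0.72)]
glue [([0.737, 0.259, -0.002], 0.84)]
tube [([0.757, 0.048, -0.002], 0.59), ([0.491, 0.225, -0.0], 0.5)]
sander [([0.745, -0.244, -0.001], 0.92), ([0.494, 0.31, 0.053], 0.53)]
top [ 0.43967038 -0.04048743  1.18505849]
trough [([0.493, -0.233, 0.001], 0.95), ([0.364, -0.138, -0.002], 0.92), ([0.516, -0.078, 0.002], 0.86), ([0.514, -0.366, 0.001], 0.84)]
former [([0.489, 0.222, 0.003], 0.91)]
stop_foot [([0.495, 0.309, 0.058], 0.64)]
glue [([0.741, 0.253, 0.002], 0.83)]
tube [([0.757, 0.051, 0.001], 0.55)]
sander [([0.74, -0.244, -0.001], 0.76)]
```

View pics/top0.png

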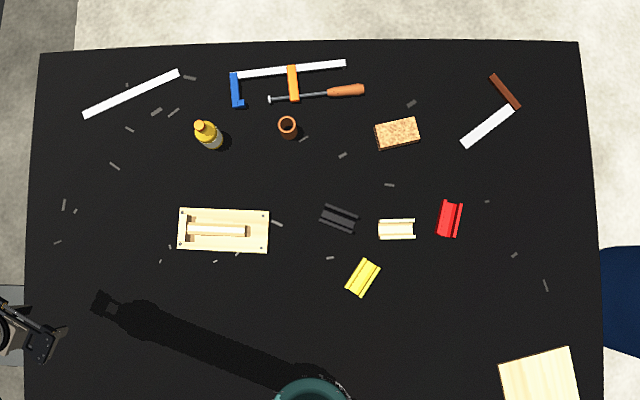

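View pics/scene0.png

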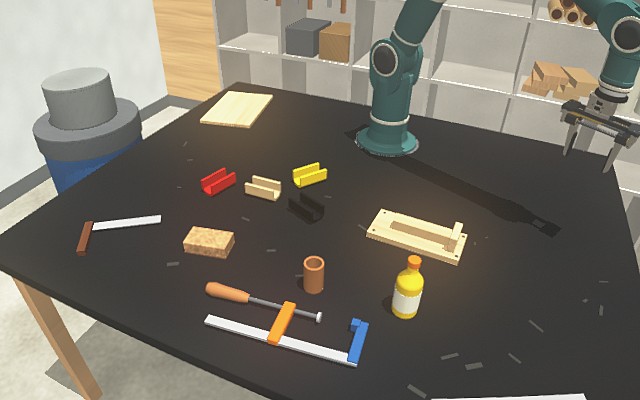

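The top view has the pale trough at about (397,229), between black (340,218), yellow (362,277) and red (450,218) look-alikes. The former is at (223,230), with its stop at the left end (+y). In the scene view the trough is at (263,188) and the former at (417,235).

Next I'll measure both precisely.

```bash
python3 - <<'E'
from h import *
for c in("top","scene"):
    im,d=viewer.get_image(c)
    for n in("trough","former"):
        for t in trace(n,c):
            P=cloud(c,d,t["pixels"])
            if n=="trough" and np.linalg.norm(np.median(P[:,:2],0)-[.493,-.233])>.04: continue
            if n=="former" and t["conf"]<.7: continue
            print(c,n,t["conf"],len(P),np.percentile(P[:,2],[2,25,50,75,98]).round(4))
            bands=[(.032,.05),(.004,.05)] if n=="trough" else [(.012,.024),(.050,.0585),(.0595,.068)]
            for lo,hi in bands:
                Q=P[(P[:,2]>lo)&(P[:,2]<hi)]
                if len(Q)<8: continue
                r=cv2.minAreaRect((Q[:,:2]*1000).astype(np.float32));print(lo,hi,len(Q),'zmed',np.median(Q[:,2]).round(4),np.round(r[0],1),np.round(r[1],1),round(r[2],2))
                for q in range(2): print('   ',Q[:,q].min().round(4),Q[:,q].max().round(4))
E
```

```text
Traceback (most recent call last):
  File "h.py", line 8, in cloud
    return np.c_[p*z[:,None],z]@np.array(m["rotation"]).T+np.array(m["eye"])
           ~~~~~~~~~~~~~~~~~~~~~~~~~~~~~~~~~~~~~~~~~~~~~~^~~~~~~~~~~~~~~~~~~
ValueError: operands could not be broadcast together with shapes (650,) (3,)
```

```bash
sed -i 's/np.array(m\["rotation"\]).T/R.from_euler("xyz",m["rotation"],degrees=True).as_matrix().T/' h.py
cat > m.py <<'E'
from h import *
print(viewer.camera_model("top")["rotation"])
for c in("top","scene"):
    im,d=viewer.get_image(c)
    for n in("trough","former"):
        for t in trace(n,c):
            P=cloud(c,d,t["pixels"])
            if n=="trough" and np.linalg.norm(np.median(P[:,:2],0)-[.493,-.233])>.04: continue
            if n=="former" and t["conf"]<.7: continue
            print(c,n,t["conf"],len(P),np.percentile(P[:,2],[2,25,50,75,98]).round(4))
            bands=[(.032,.05),(.004,.05)] if n=="trough" else [(.012,.024),(.050,.0585),(.0595,.068)]
            for lo,hi in bands:
                Q=P[(P[:,2]>lo)&(P[:,2]<hi)]
                if len(Q)<8: continue
                r=cv2.minAreaRect((Q[:,:2]*1000).astype(np.float32));print(lo,hi,len(Q),'zmed',np.median(Q[:,2]).round(4),np.round(r[0],1),np.round(r[1],1),round(r[2],2))
                print('   ',Q.min(0).round(4),Q.max(0).round(4))
E
python3 m.py
```

```text
[-173.35263695    0.88376529  -90.77277748]
top trough 0.66 703 [0.0048 0.009  0.0128 0.0409 0.0461]
0.032 0.05 229 zmed 0.0425 [ 487.2 -230.6] [50.  90.4] 0.88
    [ 0.4621 -0.2762  0.0322] [ 0.5127 -0.1851  0.048 ]
0.004 0.05 697 zmed 0.0128 [ 487.1 -230.8] [50.2 91.4] 0.88
    [ 0.4621 -0.2765  0.004 ] [ 0.5127 -0.1848  0.048 ]
top former 0.77 3831 [0.0137 0.0175 0.0195 0.0421 0.0628]
0.012 0.024 2769 zmed 0.0184 [491.3 223.1] [242.4 111. ] 87.08
    [0.4312 0.1    0.012 ] [0.552  0.3455 0.024 ]
0.05 0.0585 564 zmed 0.0549 [481.4 242.8] [166.2  71.1] 78.61
    [0.461  0.1587 0.05  ] [0.5305 0.3291 0.0585]
0.0595 0.068 190 zmed 0.0623 [493.7 249.5] [157.   68.9] 88.68
    [0.4608 0.1712 0.0596] [0.5299 0.3284 0.0671]
scene trough 0.82 642 [-0.0007  0.0174  0.0271  0.0369  0.0418]
0.032 0.05 239 zmed 0.0387 [ 487.3 -232.5] [55.3 92.1] 0.3
    [ 0.4594 -0.2785  0.032 ] [ 0.5151 -0.1865  0.0442]
0.004 0.05 614 zmed 0.0279 [ 486.4 -232. ] [58.8 93.7] 1.12
    [ 0.4562 -0.279   0.0043] [ 0.5151 -0.1849  0.0442]
scene former 0.94 2973 [0.0018 0.0153 0.0176 0.0393 0.0611]
0.012 0.024 1552 zmed 0.0165 [492.6 222.9] [241.3 116.6] 85.44
    [0.425  0.1023 0.012 ] [0.5532 0.3433 0.024 ]
0.05 0.0585 326 zmed 0.0535 [506.5 243.3] [ 53.2 167.5] 1.25
    [0.4782 0.1592 0.05  ] [0.5313 0.327  0.0583]
0.0595 0.068 103 zmed 0.0614 [497.6 318. ] [17.8 67.4] 86.29
    [0.4641 0.3079 0.0597] [0.5316 0.3263 0.0648]
```

```bash
cat >> h.py <<'E'
B=np.array([[0,1,0],[1,0,0],[0,0,-1.]])
def rot(phi,yaw): return R.from_euler("xz",[phi,yaw],degrees=True).as_matrix()@B
def go(g,phi,yaw=0):
    "grasp-point target -> offset, delta_rot in tool axes"
    s=monitor.read_state();R0=R.from_euler("xyz",s["tcp_rot"],degrees=True).as_matrix();R1=rot(phi,yaw)
    t=np.array(g)+.019*R1[:,2]
    print("t",round(s["time_s"],2),"q",np.round(s["qpos"]).astype(int),"F",np.round(s["wrist_force"],1),"w",round(s["grip_width"]*92,1))
    print("offset",(R0.T@(t-s["ee_pos"])).round(4).tolist(),"rot",R.from_matrix(R0.T@R1).as_rotvec().round(4).tolist())
    print("grasp now",(np.array(s["ee_pos"])-.019*R0[:,2]).round(4))
E
python3 -c "
from h import *
go([.487,-.16,.13],-30,.9)"
```

```text
t 1.1 q [-67  27  -1  92   0  61  -3] F [ 0.8 -0.1  0.4] w 92.0
offset [-0.5124, -0.5908, 0.101] rot [0.2891, -0.4687, 1.0788]
grasp now [0.2826 0.5853 0.2336]
```

Call:
apply_moves(plan=[{"offset":[-0.512,-0.591,0.0],"delta_rot":[0.289,-0.469,1.079]},{"offset":[-0.512,-0.591,0.0],"delta_rot":[0.289,-0.469,1.079]},{"offset":[-0.512,-0.591,0.0],"delta_rot":[0.289,-0.469,1.079]},{"offset":[-0.512,-0.591,0.0],"delta_rot":[0.289,-0.469,1.079]},{"offset":[-0.512,-0.591,0.0],"delta_rot":[0.289,-0.469,1.079]},{"offset":[-0.512,-0.591,0.0],"delta_rot":[0.289,-0.469,1.079]},{"offset":[-0.512,-0.591,0.0],"delta_rot":[0.289,-0.469,1.079]},{"offset":[-0.512,-0.591,0.0],"delta_rot":[0.289,-0.469,1.079]}], gripper=-1)

```text
time_s: 1.9
ee_pos: [0.3872, 0.1979, 0.2149]
tcp_rot: [-180.0, 29.8, 91.3]
wrist_force: [0.5, -0.1, 0.3]
grip_width: 0.999
gripper_force: 0.0
```

```bash
python3 -c "
from h import *
go([.487,-.16,.13],-30,.9)"
```

```text
t 1.9 q [-65  18  22 113  16  72 -50] F [ 0.5 -0.1  0.3] w 91.9
offset [-0.2701, 0.092, 0.2716] rot [0.0025, -0.0031, 0.0054]
grasp now [0.387  0.2073 0.2314]
```

Call:
apply_moves(plan=[{"offset":[-0.27,0.092,0.27],"delta_rot":[0,0,0]},{"offset":[-0.27,0.092,0.27],"delta_rot":[0,0,0]},{"offset":[-0.27,0.092,0.27],"delta_rot":[0,0,0]},{"offset":[-0.27,0.092,0.27],"delta_rot":[0,0,0]},{"offset":[-0.27,0.092,0.27],"delta_rot":[0,0,0]},{"offset":[-0.27,0.092,0.27],"delta_rot":[0,0,0]},{"offset":[-0.27,0.092,0.27],"delta_rot":[0,0,0]},{"offset":[-0.27,0.092,0.27],"delta_rot":[0,0,0]}])

```text
time_s: 2.7
ee_pos: [0.4886, -0.169, 0.1137]
tcp_rot: [-179.9, 29.8, 91.5]
wrist_force: [0.6, -0.0, 0.3]
grip_width: 1.0
gripper_force: 0.0
```

```bash
python3 -c "
from h import *
go([.4868,-.213,.031],-30,.9)"
```

```text
t 2.7 q [-31  26  34 122  26  38 -20] F [ 0.6 -0.   0.3] w 92.0
offset [0.0028, -0.0028, 0.1126] rot [0.0031, -0.0041, 0.0092]
grasp now [ 0.4884 -0.1595  0.1302]
```

Call:
apply_moves(plan=[{"offset":[0.003,-0.002,0.04],"delta_rot":[0.003,-0.004,0.009]},{"offset":[0.003,-0.002,0.08],"delta_rot":[0.003,-0.004,0.009]},{"offset":[0.003,-0.002,0.1],"delta_rot":[0.003,-0.004,0.009]},{"offset":[0.003,-0.002,0.113],"delta_rot":[0.003,-0.004,0.009]},{"offset":[0.003,-0.002,0.113],"delta_rot":[0.003,-0.004,0.009]},{"offset":[0.003,-0.002,0.113],"delta_rot":[0.003,-0.004,0.009]},{"offset":[0.003,-0.002,0.113],"delta_rot":[0.003,-0.004,0.009]},{"offset":[0.003,-0.002,0.113],"delta_rot":[0.003,-0.004,0.009]}])

```text
time_s: 3.5
ee_pos: [0.4884, -0.2194, 0.0152]
tcp_rot: [179.9, 29.9, 91.0]
wrist_force: [-0.2, -0.0, 0.9]
grip_width: 0.998
gripper_force: 0.0
```

Call:
apply_moves(plan=[{"offset":[0,0,0],"delta_rot":[0,0,0]},{"offset":[0,0,0],"delta_rot":[0,0,0]},{"offset":[0,0,0],"delta_rot":[0,0,0]},{"offset":[0,0,0],"delta_rot":[0,0,0]},{"offset":[0,0,0],"delta_rot":[0,0,0]},{"offset":[0,0,0],"delta_rot":[0,0,0]},{"offset":[0,0,0],"delta_rot":[0,0,0]},{"offset":[0,0,0],"delta_rot":[0,0,0]}], gripper=1)

```text
time_s: 4.3
ee_pos: [0.4873, -0.2203, 0.0144]
tcp_rot: [-180.0, 30.0, 91.0]
wrist_force: [-0.4, -0.4, 1.2]
grip_width: 0.544
gripper_force: 30.0
```

```bash
python3 -c "
from h import *
go([.45,-.18,.14],0,0)"
```

```text
t 4.3 q [-24  39  33 123  26  23 -21] F [-0.4 -0.4  1.2] w 50.0
offset [-0.0179, -0.0367, -0.1128] rot [0.0036, 0.5233, 0.0162]
grasp now [ 0.4872 -0.2108  0.0308]
```

Call:
apply_moves(plan=[{"offset":[0,0,-0.04],"delta_rot":[0,0,0]},{"offset":[0,0,-0.08],"delta_rot":[0,0.1,0]},{"offset":[-0.01,-0.02,-0.12],"delta_rot":[0,0.2,0]},{"offset":[-0.015,-0.03,-0.13],"delta_rot":[0,0.32,0.01]},{"offset":[-0.018,-0.03,-0.14],"delta_rot":[0,0.42,0.01]},{"offset":[-0.018,-0.03,-0.14],"delta_rot":[0.004,0.523,0.016]},{"offset":[-0.018,-0.03,-0.14],"delta_rot":[0.004,0.523,0.016]},{"offset":[-0.018,-0.03,-0.14],"delta_rot":[0.004,0.523,0.016]}])

```text
time_s: 5.1
ee_pos: [0.4558, -0.167, 0.1442]
tcp_rot: [-179.9, 0.1, 89.9]
wrist_force: [0.6, 0.3, -2.2]
grip_width: 0.539
gripper_force: 30.0
```

```bash
python3 -c "
from h import *
go([.46,0,.13],60,0)"
```

```text
t 5.1 q [  1  16  17 119  -7  45  22] F [ 0.6  0.3 -2.2] w 49.6
offset [0.1835, 0.0039, 0.0232] rot [-0.0006, 1.0494, -0.0025]
grasp now [ 0.4558 -0.1669  0.1632]
```

Call:
apply_moves(plan=[{"offset":[0.18,0.004,0.0],"delta_rot":[0,1.049,-0.002]},{"offset":[0.18,0.004,0.0],"delta_rot":[0,1.049,-0.002]},{"offset":[0.18,0.004,0.0],"delta_rot":[0,1.049,-0.002]},{"offset":[0.18,0.004,0.0],"delta_rot":[0,1.049,-0.002]},{"offset":[0.18,0.004,0.023],"delta_rot":[0,1.049,-0.002]},{"offset":[0.18,0.004,0.023],"delta_rot":[0,1.049,-0.002]},{"offset":[0.18,0.004,0.023],"delta_rot":[0,1.049,-0.002]},{"offset":[0.18,0.004,0.023],"delta_rot":[0,1.049,-0.002]}])

```text
time_s: 5.9
ee_pos: [0.4575, 0.0135, 0.1159]
tcp_rot: [-178.5, -60.2, 88.8]
wrist_force: [-0.6, 0.7, -1.5]
grip_width: 0.543
gripper_force: 30.0
```

```bash
python3 - <<'E'
from h import *
go([.46,0,.069],60,0)
P=[]
im,d=viewer.get_image("scene");cv2.imwrite("pics/s1.png",im[:,:,::-1])
E
```

```text
t 5.9 q [ 27  40   0 115 -53  74  66] F [-0.6  0.7 -1.5] w 50.0
offset [-0.0474, 0.0032, 0.0306] rot [-0.0076, -0.0036, -0.0108]
grasp now [ 0.4577 -0.003   0.1253]
```

View pics/s1.png

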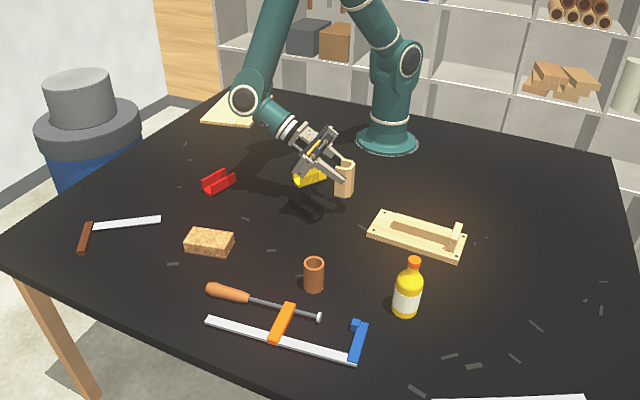

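The trough hangs on end in the gripper at about (344,178), with its closed back towards +y. I'll lower it now.

Call:
apply_moves(plan=[{"offset":[-0.02,0.003,0.012],"delta_rot":[-0.008,-0.004,-0.011]},{"offset":[-0.035,0.003,0.022],"delta_rot":[-0.008,-0.004,-0.011]},{"offset":[-0.042,0.003,0.027],"delta_rot":[-0.008,-0.004,-0.011]},{"offset":[-0.0445,0.003,0.029],"delta_rot":[-0.008,-0.004,-0.011]},{"offset":[-0.047,0.003,0.0305],"delta_rot":[-0.008,-0.004,-0.011]},{"offset":[-0.048,0.003,0.031],"delta_rot":[-0.008,-0.004,-0.011]},{"offset":[-0.048,0.003,0.031],"delta_rot":[-0.008,-0.004,-0.011]},{"offset":[-0.048,0.003,0.031],"delta_rot":[-0.008,-0.004,-0.011]}])

```text
time_s: 6.75
ee_pos: [0.4638, 0.0164, 0.0649]
tcp_rot: [178.3, -59.8, 91.5]
wrist_force: [-0.6, -0.5, -0.9]
grip_width: 0.543
gripper_force: 30.0
```

```bash
python3 - <<'E'
from h import *
go([.46,0,.066],60,0)
for c in("top","scene"):
    im,d=viewer.get_image(c)
    t=[cloud(c,d,x["pixels"]) for x in trace("trough",c)]
    for P in t:
        if np.hypot(*(np.median(P[:,:2],0)-[.46,.01]))<.07: print(c,len(P),np.percentile(P,[1,50,99],0).round(4).tolist())
E
```

```text
t 6.75 q [ 27  45   0 115 -55  70  71] F [-0.6 -0.5 -0.9] w 49.9
offset [-0.0072, -0.0039, 0.0043] rot [0.0072, 0.003, 0.0129]
grasp now [ 0.4636 -0.      0.0744]
top 199 [[0.4401, -0.0127, 0.0151], [0.4697, 0.0158, 0.0981], [0.4887, 0.0295, 0.1024]]
scene 555 [[0.3099, -0.0184, -0.0028], [0.4814, 0.0155, 0.0592], [0.4913, 0.0308, 0.0985]]
```

Call:
apply_moves(plan=[{"offset":[-0.004,-0.001,0.002],"delta_rot":[0.007,0.003,0.013]},{"offset":[-0.007,-0.002,0.004],"delta_rot":[0.007,0.003,0.013]},{"offset":[-0.0085,-0.002,0.005],"delta_rot":[0.007,0.003,0.013]},{"offset":[-0.0085,-0.002,0.005],"delta_rot":[0.007,0.003,0.013]},{"offset":[-0.0085,-0.002,0.005],"delta_rot":[0.007,0.003,0.013]},{"offset":[-0.0085,-0.002,0.005],"delta_rot":[0.007,0.003,0.013]},{"offset":[-0.0085,-0.002,0.005],"delta_rot":[0.007,0.003,0.013]},{"offset":[-0.0085,-0.002,0.005],"delta_rot":[0.007,0.003,0.013]}])

```text
time_s: 7.75
ee_pos: [0.4616, 0.0166, 0.0561]
tcp_rot: [180.0, -60.2, 90.0]
wrist_force: [-2.6, -5.6, 10.4]
grip_width: 0.544
gripper_force: 30.0
```

```bash
python3 - <<'E'
from h import *
go([.4623,0,.064],60,0)
E
```

```text
t 7.75 q [ 27  46   0 114 -55  70  71] F [-2.6 -5.6 10.4] w 50.0
offset [-0.0015, 0.0007, 0.0007] rot [-0.0002, -0.0039, 0.0001]
grasp now [4.616e-01 1.000e-04 6.560e-02]
```

Call:
apply_moves(plan=[{"offset":[0,0,0],"delta_rot":[0,0,0]},{"offset":[0,0,0],"delta_rot":[0,0,0]},{"offset":[0,0,0],"delta_rot":[0,0,0]},{"offset":[0,0,0],"delta_rot":[0,0,0]},{"offset":[0,0,0],"delta_rot":[0,0,0]},{"offset":[0,0,0],"delta_rot":[0,0,0]},{"offset":[0,0,-0.01],"delta_rot":[0,0,0]},{"offset":[0,0,-0.03],"delta_rot":[0,0,0]}], gripper=-1)

```text
time_s: 8.55
ee_pos: [0.4611, -0.0087, 0.0699]
tcp_rot: [-179.8, -60.1, 89.9]
wrist_force: [0.3, 0.0, 0.9]
grip_width: 1.003
gripper_force: 0.0
```

Call:
apply_moves(plan=[{"offset":[0,0,-0.03],"delta_rot":[0,0,0]},{"offset":[0,0,-0.06],"delta_rot":[0,0,0]},{"offset":[0,0,-0.09],"delta_rot":[0,0,0]},{"offset":[0.03,0,-0.11],"delta_rot":[0,0,0]},{"offset":[0.07,0,-0.13],"delta_rot":[0,-0.1,0]},{"offset":[0.1,0,-0.15],"delta_rot":[0,-0.24,0]},{"offset":[0.12,0,-0.16],"delta_rot":[0,-0.38,0]},{"offset":[0.12,0,-0.16],"delta_rot":[0,-0.53,0]}])

```text
time_s: 9.35
ee_pos: [0.4634, -0.0903, 0.2577]
tcp_rot: [179.5, -29.2, 90.1]
wrist_force: [-0.3, 0.5, -0.6]
grip_width: 1.0
gripper_force: 0.0
```

```bash
python3 - <<'E'
from h import *
go([.4616,.07,.22],-50,0)
for c in("top","scene"):
    im,d=viewer.get_image(c);cv2.imwrite(f"pics/{c}2.png",im[:,:,::-1])
    t=[cloud(c,d,x["pixels"]) for x in trace("trough",c)]
    for P in t:
        if np.hypot(*(np.median(P[:,:2],0)-[.46,.01]))<.07:
            Q=P[P[:,2]>.08];print(c,len(P),np.percentile(P,[1,50,99],0).round(4).tolist(),cv2.minAreaRect((Q[:,:2]*1000).astype(np.float32)))
E
```

```text
t 9.35 q [ 17  14   9 110 -30  72  40] F [-0.3  0.5 -0.6] w 92.0
offset [0.1029, -0.0026, 0.1146] rot [0.0071, -1.3821, -0.0048]
grasp now [ 0.4633 -0.0995  0.2743]
top 182 [[0.4378, -0.0117, 0.0012], [0.4652, 0.015, 0.09], [0.4867, 0.0276, 0.0949]] ((462.36273193359375, 8.012311935424805), (39.150421142578125, 48.91884231567383), 89.25721740722656)
scene 607 [[0.4095, -0.0112, -0.0017], [0.4826, 0.0129, 0.0547], [0.4887, 0.031, 0.0891]] ((464.30767822265625, 11.395487785339355), (40.1734619140625, 50.17521667480469), 89.92803955078125)
```

View pics/scene2.png

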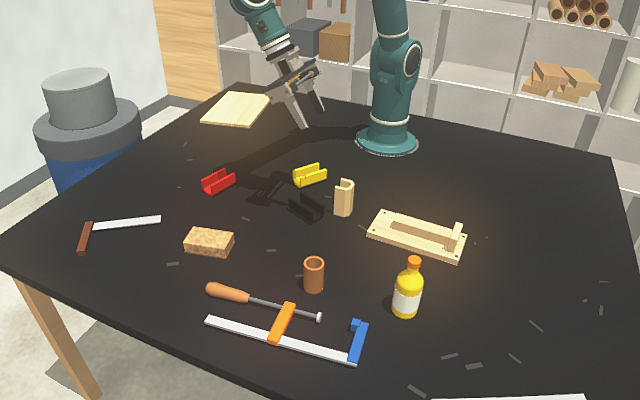

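The trough stands free on end at (344,198), upright and 90 mm tall. Next I swing to its back side.

Call:
apply_moves(plan=[{"offset":[0.129,-0.002,0.129],"delta_rot":[0.007,-1.382,-0.005]},{"offset":[0.129,-0.002,0.129],"delta_rot":[0.007,-1.382,-0.005]},{"offset":[0.129,-0.002,0.129],"delta_rot":[0.007,-1.382,-0.005]},{"offset":[0.129,-0.002,0.129],"delta_rot":[0.007,-1.382,-0.005]},{"offset":[0.129,-0.002,0.129],"delta_rot":[0.007,-1.382,-0.005]},{"offset":[0.129,-0.002,0.129],"delta_rot":[0.007,-1.382,-0.005]},{"offset":[0.129,-0.002,0.129],"delta_rot":[0.007,-1.382,-0.005]},{"offset":[0.129,-0.002,0.129],"delta_rot":[0.007,-1.382,-0.005]}])

```text
time_s: 10.35
ee_pos: [0.4598, 0.086, 0.2042]
tcp_rot: [-178.9, 32.2, 90.4]
wrist_force: [0.3, -0.2, -0.6]
grip_width: 0.998
gripper_force: 0.0
```

```bash
python3 - <<'E'
from h import *
u=np.array([0,-np.sin(np.radians(50)),-np.cos(np.radians(50))])
go(np.array([.4616,.012,.050])-.12*u,-50,0)
E
```

```text
t 10.35 q [-32  20  -1 111  28  71 -48] F [ 0.3 -0.2 -0.6] w 91.8
offset [0.0504, 0.0033, 0.0737] rot [-0.0147, -0.3106, 0.0087]
grasp now [0.4601 0.0961 0.2203]
```

Call:
apply_moves(plan=[{"offset":[0.05,0.003,0.074],"delta_rot":[-0.015,-0.311,0.009]},{"offset":[0.05,0.003,0.074],"delta_rot":[-0.015,-0.311,0.009]},{"offset":[0.05,0.003,0.074],"delta_rot":[-0.015,-0.311,0.009]},{"offset":[0.05,0.003,0.074],"delta_rot":[-0.015,-0.311,0.009]},{"offset":[0.05,0.003,0.074],"delta_rot":[-0.015,-0.311,0.009]},{"offset":[0.05,0.003,0.074],"delta_rot":[-0.015,-0.311,0.009]},{"offset":[0.05,0.003,0.074],"delta_rot":[-0.015,-0.311,0.009]},{"offset":[0.05,0.003,0.074],"delta_rot":[-0.015,-0.311,0.009]}])

```text
time_s: 11.15
ee_pos: [0.4628, 0.0916, 0.1193]
tcp_rot: [179.2, 49.2, 89.5]
wrist_force: [-0.2, 0.7, -0.3]
grip_width: 1.002
gripper_force: 0.0
```

```bash
python3 - <<'E'
from h import *
go(np.array([.4616,.012,.050]),-50,0)
E
```

```text
t 11.15 q [-40  36   1 110  37  74 -64] F [-0.2  0.7 -0.3] w 92.2
offset [0.0002, -0.0021, 0.1245] rot [0.0071, -0.0133, -0.0058]
grasp now [0.4627 0.106  0.1317]
```

Call:
apply_moves(plan=[{"offset":[0,-0.001,0.03],"delta_rot":[0.007,-0.013,-0.006]},{"offset":[0,-0.001,0.06],"delta_rot":[0.007,-0.013,-0.006]},{"offset":[0,-0.001,0.09],"delta_rot":[0.007,-0.013,-0.006]},{"offset":[0,-0.001,0.11],"delta_rot":[0.007,-0.013,-0.006]},{"offset":[0,-0.001,0.12],"delta_rot":[0.007,-0.013,-0.006]},{"offset":[0,-0.001,0.1245],"delta_rot":[0.007,-0.013,-0.006]},{"offset":[0,-0.001,0.1245],"delta_rot":[0.007,-0.013,-0.006]},{"offset":[0,-0.001,0.1245],"delta_rot":[0.007,-0.013,-0.006]}])

```text
time_s: 11.95
ee_pos: [0.4618, -0.002, 0.0357]
tcp_rot: [-179.6, 50.2, 90.5]
wrist_force: [-0.3, 0.6, 0.7]
grip_width: 1.0
gripper_force: 0.0
```

```bash
python3 - <<'E'
from h import *
go(np.array([.4616,.012,.050]),-50,0)
E
```

```text
t 11.95 q [-36  43   4 116  44  61 -68] F [-0.3  0.6  0.7] w 92.0
offset [-0.002, -0.0002, -0.0009] rot [-0.0005, 0.0032, 0.0052]
grasp now [0.4618 0.0126 0.0478]
```

Good. Close on it, then lift.

Call:
apply_moves(plan=[{"offset":[0,0,0],"delta_rot":[0,0.003,0.005]},{"offset":[0,0,0],"delta_rot":[0,0.003,0.005]},{"offset":[0,0,0],"delta_rot":[0,0.003,0.005]},{"offset":[0,0,0],"delta_rot":[0,0.003,0.005]},{"offset":[0,0,0],"delta_rot":[0,0.003,0.005]},{"offset":[0,0,0],"delta_rot":[0,0.003,0.005]},{"offset":[0,0,0],"delta_rot":[0,0.003,0.005]},{"offset":[0,0,0],"delta_rot":[0,0.003,0.005]}], gripper=1)

```text
time_s: 12.75
ee_pos: [0.4612, -0.0031, 0.0351]
tcp_rot: [-179.8, 50.1, 90.1]
wrist_force: [0.8, -0.7, 0.2]
grip_width: 0.54
gripper_force: 30.0
```

```bash
python3 - <<'E'
from h import *
go(np.array([.47,.012,.18]),-10,-1)
# ridge line from top + scene
for c in("top","scene"):
    im,d=viewer.get_image(c)
    t=max(trace("former",c),key=lambda x:x["conf"]);P=cloud(c,d,t["pixels"])
    a=np.array([.051,.9987]);n=np.array([a[1],-a[0]])
    X=(P[:,:2]-[.4915,.223])@a;Y=(P[:,:2]-[.4915,.223])@n
    k=(P[:,2]>.048)&(P[:,2]<.063)&(abs(Y)<.025)&(X>-.06)&(X<.075)
    cen=[]
    for x0 in np.arange(-.06,.07,.01):
        kk=k&(X>=x0)&(X<x0+.01)
        if kk.sum()>4: cen.append((x0+.005,(Y[kk].min()+Y[kk].max())/2,np.ptp(Y[kk])))
    cen=np.array(cen);f=np.polyfit(cen[:,0],cen[:,1],1)
    print(c,"slope deg",np.degrees(f[0]).round(2),"off mm",(f[1]*1e3).round(2),"w",np.median(cen[:,2]).round(4),"ztop",np.median(P[k,2]).round(4))
    s=(P[:,2]>.053)&(X>.07)&(abs(Y)<.04);print(" stop X",np.percentile(X[s],[1,5,50,95,99]).round(4),"Y",Y[s].min().round(4),Y[s].max().round(4))
    b=(P[:,2]>.012)&(P[:,2]<.023);r=cv2.minAreaRect((P[b,:2]*1000).astype(np.float32));print(" base",r)
E
```

```text
t 12.75 q [-36  43   4 116  44  61 -68] F [ 0.8 -0.7  0.2] w 49.6
offset [-0.0892, 0.0085, -0.09] rot [0.0066, 0.6999, 0.0153]
grasp now [0.4612 0.0114 0.0473]Traceback (most recent call last):
  File "<stdin>", line 14, in <module>
IndexError: too many indices for array: array is 1-dimensional, but 2 were indexed
```

Call:
apply_moves(plan=[{"offset":[-0.025,0,-0.022],"delta_rot":[0,0,0]},{"offset":[-0.06,0.002,-0.055],"delta_rot":[0,0,0]},{"offset":[-0.09,0.008,-0.09],"delta_rot":[0.006,0.14,0.015]},{"offset":[-0.09,0.008,-0.09],"delta_rot":[0.006,0.28,0.015]},{"offset":[-0.09,0.008,-0.09],"delta_rot":[0.006,0.42,0.015]},{"offset":[-0.09,0.008,-0.09],"delta_rot":[0.006,0.56,0.015]},{"offset":[-0.09,0.008,-0.09],"delta_rot":[0.006,0.7,0.015]},{"offset":[-0.09,0.008,-0.09],"delta_rot":[0.006,0.7,0.015]}])

```text
time_s: 13.65
ee_pos: [0.4695, 0.003, 0.1634]
tcp_rot: [179.8, 10.0, 88.4]
wrist_force: [-0.3, -1.4, -0.4]
grip_width: 0.539
gripper_force: 30.0
```

```bash
cat > f.py <<'E'
from h import *
for c in("top","scene"):
    im,d=viewer.get_image(c)
    P=cloud(c,d,np.ones(d.shape,bool))
    a=np.array([.051,.9987]);n=np.array([a[1],-a[0]])
    X=(P[:,:2]-[.4915,.223])@a;Y=(P[:,:2]-[.4915,.223])@n
    k=(P[:,2]>.044)&(P[:,2]<.066)&(abs(Y)<.025)&(X>-.06)&(X<.075)
    cen=[]
    for x0 in np.arange(-.06,.07,.01):
        kk=k&(X>=x0)&(X<x0+.01)
        if kk.sum()>4: cen.append((x0+.005,(Y[kk].min()+Y[kk].max())/2,np.ptp(Y[kk])))
    if len(cen)<3: print(c,"ridge hidden",k.sum()); continue
    cen=np.array(cen);f=np.polyfit(cen[:,0],cen[:,1],1)
    print(c,len(cen),"slope deg",np.degrees(f[0]).round(2),"off mm",(f[1]*1e3).round(2),"w",np.median(cen[:,2]).round(4),"ztop",np.median(P[k,2]).round(4))
    s=(P[:,2]>.053)&(P[:,2]<.07)&(X>.07)&(X<.13)&(abs(Y)<.04);print(" stop X",np.percentile(X[s],[1,5,50,95,99]).round(4),"Y",Y[s].min().round(4),Y[s].max().round(4))
    b=(P[:,2]>.012)&(P[:,2]<.023)&(abs(X)<.13)&(abs(Y)<.07);r=cv2.minAreaRect((P[b,:2]*1000).astype(np.float32));print(" base",r)
E
python3 -c "
from h import *
go(np.array([.485,.13,.17]),40,-2.9)"; python3 f.py
```

```text
t 13.65 q [-10  14  -1 119  13  50 -22] F [-0.3 -1.4 -0.4] w 49.6
offset [0.1389, 0.0123, -0.0163] rot [-0.0033, 0.872, 0.0243]
grasp now [0.4695 0.0063 0.1821]
top 8 slope deg 0.72 off mm -0.92 w 0.0287 ztop 0.0543
 stop X [0.0709 0.0737 0.0912 0.1027 0.1038] Y -0.0356 0.034
 base ((493.4611511230469, 264.8333740234375), (158.72930908203125, 111.58517456054688), 86.904541015625)
scene 13 slope deg 0.74 off mm 3.5 w 0.0224 ztop 0.0519
 stop X [0.0711 0.0748 0.093  0.1024 0.1041] Y -0.036 0.035
 base ((492.28985595703125, 223.12049865722656), (238.95787048339844, 112.44271850585938), 86.44764709472656)
```

```bash
python3 -c "
from h import *
go(np.array([.4915,.242,.15]),40,-3.2)"
```

```text
t 13.75 q [-11  14  -1 119  13  50 -22] F [-0.5  0.4 -1.2] w 49.7
offset [0.2481, 0.0183, -0.0172] rot [-0.0095, 0.8744, 0.0364]
grasp now [0.4691 0.0106 0.1807]
```

Call:
apply_moves(plan=[{"offset":[0.03,0.003,-0.03],"delta_rot":[-0.002,0.15,0.006]},{"offset":[0.06,0.006,-0.04],"delta_rot":[-0.004,0.3,0.012]},{"offset":[0.1,0.009,-0.04],"delta_rot":[-0.006,0.45,0.018]},{"offset":[0.14,0.012,-0.04],"delta_rot":[-0.008,0.6,0.024]},{"offset":[0.18,0.015,-0.03],"delta_rot":[-0.009,0.74,0.03]},{"offset":[0.22,0.018,-0.02],"delta_rot":[-0.01,0.874,0.036]},{"offset":[0.248,0.018,-0.017],"delta_rot":[-0.01,0.874,0.036]},{"offset":[0.248,0.018,-0.017],"delta_rot":[-0.01,0.874,0.036]}])

```text
time_s: 14.55
ee_pos: [0.4871, 0.2604, 0.1332]
tcp_rot: [-179.4, -40.2, 87.1]
wrist_force: [0.1, 0.6, -0.3]
grip_width: 0.539
gripper_force: 30.0
```

```bash
python3 -c "
from h import *
go(np.array([.4919,.248,.105]),40,-3.2)
for c in('scene','top'):
    im,d=viewer.get_image(c);cv2.imwrite(f'pics/{c}3.png',im[:,:,::-1])
    for x in trace('trough',c):
        P=cloud(c,d,x['pixels'])
        if abs(np.median(P[:,1])-.24)<.08: print(c,x['conf'],len(P),np.percentile(P,[1,50,99],0).round(4).tolist(),cv2.minAreaRect((P[P[:,2]>.155][:,:2]*1000).astype(np.float32)))
"
```

```text
t 14.55 q [  8  27 -21 120 -54  38  31] F [ 0.1  0.6 -0.3] w 49.6
offset [-0.0276, 0.0058, 0.0326] rot [-0.014, -0.0038, 0.004]
grasp now [0.4867 0.2481 0.1477]
scene 0.56 586 [[0.4687, 0.2061, 0.1235], [0.5063, 0.2675, 0.1563], [0.5146, 0.2959, 0.1675]] ((490.4331359863281, 251.05259704589844), (89.50009155273438, 39.94184875488281), 85.98550415039062)
top 0.96 585 [[0.4657, 0.217, 0.1569], [0.4905, 0.2597, 0.1675], [0.5148, 0.2917, 0.1731]] ((489.9520263671875, 251.9453125), (81.94100952148438, 49.3280143737793), 87.75965881347656)
```

View pics/scene3.png

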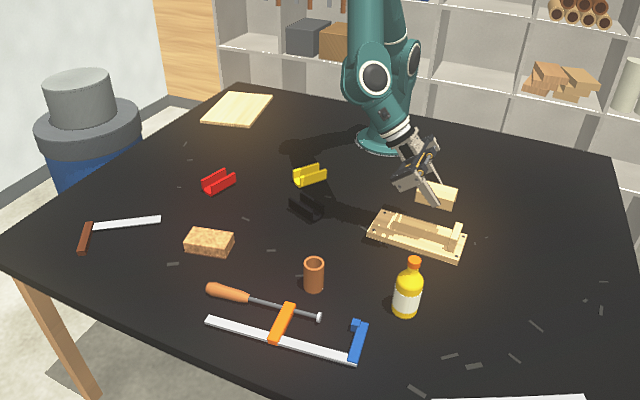

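The trough is now open side down above the ridge at (437,195), in line with the former. I'll lower it part way.

Call:
apply_moves(plan=[{"offset":[-0.01,0.003,0.01],"delta_rot":[-0.014,-0.004,0.004]},{"offset":[-0.02,0.005,0.022],"delta_rot":[-0.014,-0.004,0.004]},{"offset":[-0.028,0.005,0.0325],"delta_rot":[-0.014,-0.004,0.004]},{"offset":[-0.028,0.005,0.0325],"delta_rot":[-0.014,-0.004,0.004]},{"offset":[-0.028,0.005,0.0325],"delta_rot":[-0.014,-0.004,0.004]},{"offset":[-0.028,0.005,0.0325],"delta_rot":[-0.014,-0.004,0.004]},{"offset":[-0.028,0.005,0.0325],"delta_rot":[-0.014,-0.004,0.004]},{"offset":[-0.028,0.005,0.0325],"delta_rot":[-0.014,-0.004,0.004]}])

```text
time_s: 15.55
ee_pos: [0.4969, 0.2543, 0.0933]
tcp_rot: [179.3, -39.9, 86.8]
wrist_force: [-0.8, -0.1, -0.5]
grip_width: 0.542
gripper_force: 30.0
```

```bash
cat > k.py <<'E'
from h import *
import sys
go([float(v) for v in sys.argv[1:4]],40,-3.2)
zt=float(sys.argv[4])
for c in('scene','top'):
    im,d=viewer.get_image(c);P=cloud(c,d,np.ones(d.shape,bool))
    foot=np.array([.4952,.3079]);a=np.array([.0558,.9984]);n=np.array([a[1],-a[0]])
    X=(P[:,:2]-foot)@a;Y=(P[:,:2]-foot)@n
    for nm,k in (("trough",(abs(P[:,2]-zt)<.006)&(X>-.035)&(X<.0)&(abs(Y)<.045)),("ridge",(abs(P[:,2]-.056)<.004)&(X<-.1)&(X>-.15)&(abs(Y)<.03)),("stop",(abs(P[:,2]-.062)<.004)&(X>.002)&(X<.03)&(abs(Y)<.045))):
        if k.sum()>5: print(c,nm,k.sum(),"X",np.percentile(X[k],[1,99]).round(4),"Y",np.percentile(Y[k],[1,99]).round(4),"mid",np.percentile(Y[k],[1,99]).mean().round(4),"z",np.median(P[k,2]).round(4))
go([float(v) for v in sys.argv[1:4]],40,-3.2)
E
python3 k.py .4919 .248 .06 .1246
```

```text
t 15.55 q [  9  32 -22 121 -57  33  37] F [-0.8 -0.1 -0.5] w 49.9
offset [-0.0263, -0.0052, 0.0403] rot [0.0136, 0.0025, -0.0006]
grasp now [0.496  0.2421 0.1079]
scene trough 74 X [-0.0345 -0.018 ] Y [-0.0094  0.0268] mid 0.0087 z 0.1243
scene ridge 74 X [-0.148  -0.1003] Y [-0.0075  0.0118] mid 0.0021 z 0.054
scene stop 122 X [0.0023 0.019 ] Y [-0.0344  0.0348] mid 0.0002 z 0.061
top trough 117 X [-0.0349 -0.0187] Y [-0.0172  0.0264] mid 0.0046 z 0.1263
top stop 169 X [0.0022 0.0192] Y [-0.0348  0.0339] mid -0.0004 z 0.0623
t 15.65 q [  9  32 -22 121 -57  33  37] F [-0.8 -0.3 -1.9] w 49.6
offset [-0.0261, -0.005, 0.0401] rot [0.0132, 0.0025, -0.0011]
grasp now [0.4958 0.2421 0.1076]
```

Call:
apply_moves(plan=[{"offset":[-0.005,-0.003,0.01],"delta_rot":[0.007,0.002,-0.001]},{"offset":[-0.0107,-0.005,0.0217],"delta_rot":[0.0132,0.0025,-0.001]},{"offset":[-0.0107,-0.005,0.0217],"delta_rot":[0.0132,0.0025,-0.001]},{"offset":[-0.0107,-0.005,0.0217],"delta_rot":[0.0132,0.0025,-0.001]},{"offset":[-0.0107,-0.005,0.0217],"delta_rot":[0.0132,0.0025,-0.001]},{"offset":[-0.0107,-0.005,0.0217],"delta_rot":[0.0132,0.0025,-0.001]},{"offset":[-0.0107,-0.005,0.0217],"delta_rot":[0.0132,0.0025,-0.001]},{"offset":[-0.0107,-0.005,0.0217],"delta_rot":[0.0132,0.0025,-0.001]}])

```text
time_s: 16.45
ee_pos: [0.4924, 0.2602, 0.0694]
tcp_rot: [-180.0, -40.0, 86.8]
wrist_force: [-0.3, 0.1, -1.1]
grip_width: 0.543
gripper_force: 30.0
```

```bash
python3 k.py .4919 .248 .055 .1036
```

```text
t 16.45 q [ 10  35 -23 121 -58  31  40] F [-0.3  0.1 -1.1] w 49.9
offset [-0.0186, 0.0002, 0.0222] rot [0.0, 0.0, -0.0]
grasp now [0.4917 0.248  0.084 ]
scene trough 80 X [-0.0346 -0.0126] Y [-0.0136  0.0196] mid 0.003 z 0.101
scene ridge 57 X [-0.1474 -0.1068] Y [-0.0076  0.013 ] mid 0.0027 z 0.0538
scene stop 122 X [0.0022 0.0191] Y [-0.0355  0.0349] mid -0.0003 z 0.061
top trough 140 X [-0.0346 -0.0138] Y [-0.0209  0.0203] mid -0.0003 z 0.1029
top stop 172 X [0.0021 0.0193] Y [-0.0348  0.0341] mid -0.0004 z 0.0621
t 16.55 q [ 10  35 -23 121 -58  31  40] F [ 0.3  0.8 -0.8] w 49.5
offset [-0.0186, 0.0003, 0.0222] rot [-0.0001, -0.0, -0.0002]
grasp now [0.4916 0.248  0.0839]
```

Aligned to within 0.5 mm, with a 13 mm gap to the stop. Lowering now.

Call:
apply_moves(plan=[{"offset":[-0.004,0,0.005],"delta_rot":[0,0,0]},{"offset":[-0.008,0,0.0095],"delta_rot":[0,0,0]},{"offset":[-0.012,0,0.0143],"delta_rot":[0,0,0]},{"offset":[-0.016,0,0.019],"delta_rot":[0,0,0]},{"offset":[-0.0186,0,0.0222],"delta_rot":[0,0,0]},{"offset":[-0.0186,0,0.0222],"delta_rot":[0,0,0]},{"offset":[-0.0186,0,0.0222],"delta_rot":[0,0,0]},{"offset":[-0.0186,0,0.0222],"delta_rot":[0,0,0]}])

```text
time_s: 17.35
ee_pos: [0.4922, 0.2603, 0.0404]
tcp_rot: [-180.0, -40.0, 86.8]
wrist_force: [-0.1, 0.1, -0.3]
grip_width: 0.545
gripper_force: 30.0
```

```bash
python3 k.py .4919 .248 .044 .0746
```

```text
t 17.35 q [ 11  39 -25 121 -60  28  44] F [-0.1  0.1 -0.3] w 50.1
offset [-0.0071, 0.0004, 0.0083] rot [-0.0004, -0.0002, -0.0003]
grasp now [0.4915 0.2481 0.0549]
scene trough 76 X [-0.0344 -0.0132] Y [-0.0151  0.0193] mid 0.0021 z 0.0722
scene stop 122 X [0.0022 0.0193] Y [-0.0338  0.0346] mid 0.0004 z 0.0613
top trough 125 X [-0.0345 -0.0139] Y [-0.021   0.0199] mid -0.0005 z 0.0737
top stop 170 X [0.0022 0.019 ] Y [-0.0348  0.0341] mid -0.0003 z 0.062
t 17.45 q [ 11  39 -25 121 -60  28  44] F [-1.1 -0.8 -0.8] w 49.9
offset [-0.0071, 0.0003, 0.0084] rot [-0.0001, -0.0001, -0.0001]
grasp now [0.4916 0.2481 0.055 ]
```

Call:
apply_moves(plan=[{"offset":[-0.002,0,0.0025],"delta_rot":[0,0,0]},{"offset":[-0.004,0,0.0048],"delta_rot":[0,0,0]},{"offset":[-0.0055,0,0.0065],"delta_rot":[0,0,0]},{"offset":[-0.0065,0,0.0077],"delta_rot":[0,0,0]},{"offset":[-0.0065,0,0.0077],"delta_rot":[0,0,0]},{"offset":[-0.0065,0,0.0077],"delta_rot":[0,0,0]},{"offset":[-0.0065,0,0.0077],"delta_rot":[0,0,0]},{"offset":[-0.0065,0,0.0077],"delta_rot":[0,0,0]}])

```text
time_s: 18.25
ee_pos: [0.4921, 0.2603, 0.0302]
tcp_rot: [-180.0, -40.0, 86.8]
wrist_force: [-0.9, -0.6, 0.9]
grip_width: 0.542
gripper_force: 30.0
```

```bash
python3 k.py .4926 .2607 .0445 .065
```

```text
t 18.25 q [ 11  40 -25 121 -61  27  46] F [-0.9 -0.6  0.9] w 49.9
offset [0.0095, 0.0004, 0.0083] rot [-0.0005, -0.0001, -0.0004]
grasp now [0.4915 0.2481 0.0447]
scene trough 74 X [-0.0349 -0.0136] Y [-0.014  0.018] mid 0.002 z 0.0629
scene stop 123 X [0.0022 0.0193] Y [-0.0361  0.0355] mid -0.0003 z 0.0614
top trough 124 X [-0.0342 -0.0004] Y [-0.0205  0.0233] mid 0.0014 z 0.0634
top stop 165 X [0.0023 0.0191] Y [-0.0348  0.034 ] mid -0.0004 z 0.0621
t 18.35 q [ 11  40 -25 121 -61  27  46] F [-0.5 -1.5  1. ] w 50.3
offset [0.0096, 0.0004, 0.0083] rot [-0.0004, -0.0, -0.0003]
grasp now [0.4915 0.2481 0.0447]
```

Call:
apply_moves(plan=[{"offset":[0.003,0,0.0025],"delta_rot":[0,0,0]},{"offset":[0.006,0,0.005],"delta_rot":[0,0,0]},{"offset":[0.008,0,0.007],"delta_rot":[0,0,0]},{"offset":[0.0095,0,0.0083],"delta_rot":[0,0,0]},{"offset":[0.0105,0,0.009],"delta_rot":[0,0,0]},{"offset":[0.0112,0,0.0097],"delta_rot":[0,0,0]},{"offset":[0.0112,0,0.0097],"delta_rot":[0,0,0]},{"offset":[0.0112,0,0.0097],"delta_rot":[0,0,0]}])

```text
time_s: 19.15
ee_pos: [0.4932, 0.274, 0.0301]
tcp_rot: [-180.0, -40.0, 86.8]
wrist_force: [-0.4, -8.4, 9.3]
grip_width: 0.543
gripper_force: 30.0
```

```bash
python3 k.py .4926 .2607 .0445 .065
```

```text
t 19.15 q [ 10  40 -26 120 -62  26  45] F [-0.4 -8.4  9.3] w 50.0
offset [-0.0009, 0.0001, -0.0006] rot [0.0004, 0.0005, -0.0006]
grasp now [0.4925 0.2618 0.0447]
scene trough 120 X [-0.0348 -0.0006] Y [-0.0146  0.0164] mid 0.0009 z 0.0628
scene stop 124 X [0.0022 0.0192] Y [-0.034   0.0353] mid 0.0006 z 0.0612
top trough 193 X [-0.0343 -0.0004] Y [-0.0204  0.0197] mid -0.0004 z 0.0638
top stop 170 X [0.0021 0.0191] Y [-0.0348  0.0341] mid -0.0004 z 0.0622
t 19.25 q [ 10  40 -26 120 -62  26  45] F [-2.3 -7.9  8.5] w 49.8
offset [-0.001, 0.0001, -0.0006] rot [0.0004, 0.0006, -0.0004]
grasp now [0.4925 0.2618 0.0447]
```

Call:
apply_moves(plan=[{"offset":[0,0,0],"delta_rot":[0,0,0]},{"offset":[0,0,0],"delta_rot":[0,0,0]},{"offset":[0,0,0],"delta_rot":[0,0,0]},{"offset":[0,0,0],"delta_rot":[0,0,0]},{"offset":[0,0,0],"delta_rot":[0,0,0]},{"offset":[0,0,0],"delta_rot":[0,0,0]},{"offset":[0,0,0],"delta_rot":[0,0,0]},{"offset":[0,0,-0.01],"delta_rot":[0,0,0]}], gripper=-1)

```text
time_s: 20.05
ee_pos: [0.4917, 0.2691, 0.0373]
tcp_rot: [-179.8, -40.0, 86.7]
wrist_force: [0.0, 0.8, -0.6]
grip_width: 1.002
gripper_force: 0.0
```

Call:
apply_moves(plan=[{"offset":[0,0,-0.03],"delta_rot":[0,0,0]},{"offset":[0,0,-0.06],"delta_rot":[0,0,0]},{"offset":[0,0,-0.09],"delta_rot":[0,0,0]},{"offset":[0,0,-0.12],"delta_rot":[0,0,0]},{"offset":[0,0,-0.15],"delta_rot":[0,0,0]},{"offset":[0,0,-0.18],"delta_rot":[0,0,0]},{"offset":[0,0,-0.18],"delta_rot":[0,0,0]},{"offset":[0,0,-0.18],"delta_rot":[0,0,0]}])

```text
time_s: 20.85
ee_pos: [0.4863, 0.1528, 0.1759]
tcp_rot: [180.0, -40.0, 86.8]
wrist_force: [-0.0, 0.5, -0.5]
grip_width: 0.998
gripper_force: 0.0
```

```bash
python3 k.py .4926 .2607 .2 .064; python3 - <<'E'
from h import *
for c in("scene","top"):
    im,d=viewer.get_image(c)
    for n in("glue","tube","sander"): print(c,n,[(np.round(t["xyz"],3).tolist()) for t in tip_of(n,c)[:1]])
    P=cloud(c,d,np.ones(d.shape,bool));foot=np.array([.4952,.3079]);a=np.array([.0558,.9984]);n=np.array([a[1],-a[0]])
    X=(P[:,:2]-foot)@a;Y=(P[:,:2]-foot)@n
    k=(abs(Y)<.010)&(X<-.005)&(X>-.085);f=np.linalg.lstsq(np.c_[X[k],Y[k],np.ones(k.sum())],P[k,2],rcond=None)[0]
    print(c,"back plane tilt deg",np.degrees(f[:2]).round(2),"z mid",(f[2]-.045*f[0]).round(4))
    k=(P[:,2]>.058)&(P[:,2]<.07)&(abs(Y)<.04)&(X>-.12)&(X<-.004);print(" trough X",np.percentile(X[k],[1,99]).round(4))
    if c=="scene": cv2.imwrite("pics/s5.png",cv2.resize(im[150:300,330:530,::-1],None,fx=4,fy=4))
E
```

```text
t 20.85 q [ 17  21 -16 120 -48  50  33] F [-0.   0.5 -0.5] w 91.8
offset [0.0983, 0.0002, 0.07] rot [0.0009, 0.0004, -0.0002]
grasp now [0.4856 0.1406 0.1905]
scene trough 131 X [-0.0347 -0.0005] Y [-0.0148  0.0185] mid 0.0019 z 0.0627
scene ridge 78 X [-0.1479 -0.1017] Y [-0.0069  0.0141] mid 0.0036 z 0.0539
scene stop 122 X [0.0022 0.0191] Y [-0.035   0.0341] mid -0.0005 z 0.0612
top trough 208 X [-0.0348 -0.0006] Y [-0.0199  0.022 ] mid 0.001 z 0.0634
top ridge 168 X [-0.1495 -0.1002] Y [-0.0122  0.0132] mid 0.0005 z 0.0559
top stop 162 X [0.0027 0.0193] Y [-0.0348  0.0339] mid -0.0005 z 0.0623
t 20.95 q [ 17  21 -16 120 -48  50  33] F [0.  0.7 0.2] w 92.2
offset [0.0981, 0.0013, 0.0686] rot [-0.0022, -0.0004, -0.0004]
grasp now [0.4848 0.1417 0.1895]
scene glue [[0.739, 0.259, -0.002]]
scene tube [[0.758, 0.048, 0.003]]
scene sander [[0.74, -0.244, -0.002]]
scene back plane tilt deg [ 1.74 -0.12] z mid 0.0624
 trough X [-0.0871 -0.0044]
top glue [[0.741, 0.256, 0.002]]
top tube [[0.757, 0.053, -0.0]]
top sander [[0.743, -0.247, -0.0]]
top back plane tilt deg [-0.    0.09] z mid 0.0641
 trough X [-0.1111 -0.0054]
```

View pics/s5.png

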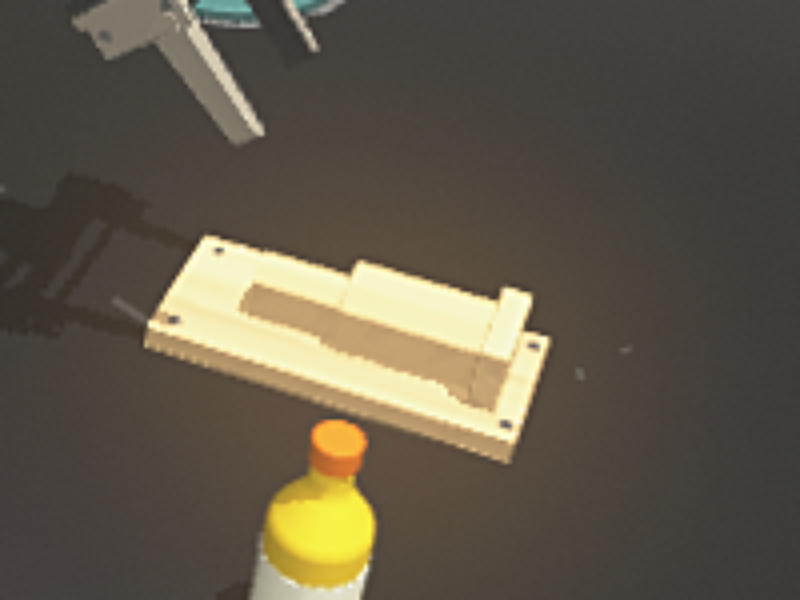

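The trough sits level on the ridge (crop 345–500, 265–350) with its end against the stop, back at z = 0.064. The gripper is clear and the bystanders have not moved.

```bash
python3 -c "
from h import *
print(ticket.hand_in())"
```

```text
the job is handed in; nothing more can be done
None
```

I turned the trough over and saddled it on the ridge, butted it against the end stop, and let go of it. I handed the job in at about 21 s and no verdict came back; the last pictures show the trough level and home, the gripper clear, and the glue bottle, tube and sanding block in place.

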